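# Sort left-hand and right-hand microscope stage clips

### The job

The four cleaned stage clips from two microscopes lie mixed up with other parts on the bench: lay the two left-hand clips in the round dish and the two right-hand clips in the oblong tray, ready for refitting (a clip is left-handed if its hook bends to the left when its knob is towards you and its arm points away). Set each one down rather than dropping it, knob up and flat on the floor of its dish, beside the other clip and not overlapping it. Leave the objective, eyepiece, oil bottle and filter mount standing where they are.

Things in the scene. Friction and masses are not known exactly. Their poses are not given: they have to be found in the camera images.
- clip_left_a: Left-hand steel stage clip, about 35 g, loose, flat. Strip 10 mm wide, 3 thick, 72 long. Origin: underside mid-length; x from knob to tip, z up. Centre line in mm: root disc (radius 10) at (-28,-7), straight to (14,-7), bend (26,1), tip (29,20): knob towards you, the hook bends LEFT. Grip: upright round thumbscrew knob at (-28,-7), diameter 16, z 6 to 20 mm.
- clip_left_b: Left-hand steel stage clip, about 35 g, loose, flat. Strip 10 mm wide, 3 thick, 72 long. Origin: underside mid-length; x from knob to tip, z up. Centre line in mm: root disc (radius 10) at (-28,-7), straight to (14,-7), bend (26,1), tip (29,20): knob towards you, the hook bends LEFT. Grip: upright round thumbscrew knob at (-28,-7), diameter 16, z 6 to 20 mm.
- clip_right_a: Right-hand steel stage clip, about 35 g, loose, flat. Strip 10 mm wide, 3 thick, 72 long. Origin: underside mid-length; x from knob to tip, z up. Centre line in mm: root disc (radius 10) at (-28,7), straight to (14,7), bend (26,-1), tip (29,-20): knob towards you, the hook bends RIGHT. Grip: upright round thumbscrew knob at (-28,7), diameter 16, z 6 to 20 mm.
- clip_right_b: Right-hand steel stage clip, about 35 g, loose, flat. Strip 10 mm wide, 3 thick, 72 long. Origin: underside mid-length; x from knob to tip, z up. Centre line in mm: root disc (radius 10) at (-28,7), straight to (14,7), bend (26,-1), tip (29,-20): knob towards you, the hook bends RIGHT. Grip: upright round thumbscrew knob at (-28,7), diameter 16, z 6 to 20 mm.
- round_dish: Shallow round white enamel dish with a dark rim, fixed to the bench. Origin: underside centre. Outer radius 80 mm at the foot, 86 mm at the rim; wall 4 mm, floor 4 mm thick (floor surface at z=4 mm), rim at z=18 mm (20 mm with its bead).
- oblong_tray: Shallow rectangular white enamel tray with a dark rim, fixed to the bench, 192 mm along its x by 142 mm along its y. Origin: underside centre. Wall 4 mm, floor 4 mm thick (floor surface at z=4 mm), rim at z=18 mm (20 mm with its bead).
- objective: Microscope objective, a bright steel stepped cylinder standing upright, greatest diameter 24 mm, 43 mm tall. Origin: underside centre. It is not to be moved. Loose.
- eyepiece: Microscope eyepiece standing upright on its steel tube, black head of diameter 36 mm, 50 mm tall. Origin: underside centre. It is not to be moved. Loose.
- oil_bottle: Small amber immersion-oil bottle with a black cap, diameter 30 mm, 60 mm tall. Origin: underside centre. It is not to be moved. Loose.
- filter_mount: Aluminium filter mount lying flat: a disc of diameter 44 mm, 7 mm thick, with a clear window and a short flat tab that reaches to 35 mm from the centre along its x. Origin: underside centre. It is not to be moved. Loose.
There are look-alikes about, which are no part of the job. What is shaped like the clip_left_a but purple or turquoise is not meant. Leave any green or red look-alike of the clip_right_b alone.

How it is judged:
At the end, for the whole second after the job is handed in: Left-hand clips in the round dish (clip origin within 65 mm of its centre), right-hand clips in the oblong tray (within 75 mm of its centre along x, 55 mm along y), each flat on the floor (within 2 mm), knob up, tilted under 0.035 rad, so on no other clip or rim, released and at rest (horizontal distance between each of clip_left_a, clip_left_b and round_dish below 0.065 m and z of clip_left_a in the frame of round_dish between 0.002 and 0.006 m and angle between each of clip_left_a, clip_left_b, clip_right_a, clip_right_b's own z axis and vertical below 0.035 rad and linear speed of each of clip_left_a, clip_left_b, clip_right_a, clip_right_b below 0.02 m/s and angular speed of each of clip_left_a, clip_left_b, clip_right_a, clip_right_b below 0.2 rad/s and z of clip_left_b in the frame of round_dish between 0.002 and 0.006 m and x of clip_right_a in the frame of oblong_tray between -0.075 and 0.075 m and y of clip_right_a in the frame of oblong_tray between -0.055 and 0.055 m and z of clip_right_a in the frame of oblong_tray between 0.002 and 0.006 m and x of clip_right_b in the frame of oblong_tray between -0.075 and 0.075 m and y of clip_right_b in the frame of oblong_tray between -0.055 and 0.055 m and z of clip_right_b in the frame of oblong_tray between 0.002 and 0.006 m); the robot touches nothing.
It fails at once if a clip was dropped or thrown: over 0.7 m/s with no finger on it (a fall of about 25 mm) ((contact force between the fingers and clip_left_a below 0.02 N and linear speed of clip_left_a above 0.7 m/s) or (contact force between the fingers and clip_left_b below 0.02 N and linear speed of clip_left_b above 0.7 m/s) or (contact force between the fingers and clip_right_a below 0.02 N and linear speed of clip_right_a above 0.7 m/s) or (contact force between the fingers and clip_right_b below 0.02 N and linear speed of clip_right_b above 0.7 m/s)).
It fails at once if the objective, eyepiece, oil bottle or filter mount was shifted more than 20 mm or tipped over (distance of any of objective, eyepiece, oil_bottle, filter_mount from where it was at the start of the episode above 0.02 m or angle between any of objective, eyepiece, oil_bottle, filter_mount's own z axis and vertical above 0.4 rad).
It also fails if it takes over 109 s, if anything falls off the work surface, if the arm or the gripper's body presses on something with over 40 N, if the wrist force passes 120 N, or if a joint passes its speed limit or range.

### The arm

A 6-joint arm with a two-finger parallel gripper is mounted at the origin on the work surface. World frame = base frame: x ahead of the robot, y to its left, z up, the work surface at z = 0. Lengths are in m, angles in rad, forces in N, time in s.
With the tool pointing down it reaches from about 0.275 to 0.725 m from the base axis. Payload 5.6 kg.
Tool frame: the origin (TCP) lies midway between the tips of the shut fingers; the grasp point (between the pads) lies 19 mm behind it; z points along the fingers, y is the line along which they close (so a half turn about z gives the same grasp; the last joint's range is limited). The gripper opens to 85 mm and grips with 20 to 120 N. Pads are 22 mm wide; open, the fingers measure 114 mm over their backs; the gripper's body (76 mm by 85 mm) begins 54 mm behind the grasp point. The pads swing forward as they close: fully open they stand 13 mm farther back than shut.
Start: joints at [-0.949, 0.255, 0.108, 0, -1.424, -0.285], TCP at [0.182, -0.519, 0.231] pointing down, gripper open.
Joint ranges: [-2.95, 2.95], [-1.21, 1.97], [-1.09, 1.5], [-2.87, 1.71], [-2.94, -0.07], [-3.05, 3.05]. Speed limits (rad/s): [2.57, 2.57, 3.14, 3.14, 3.14, 3.14].

### API

Orientations are given as a unit quaternion [x, y, z, w].
In Python, from station import get_obs, camera, close_job, search_frame, cut_out gives the robot as it stands.
- The arm moves only by the tool step_arm, never from a script. Its argument "series" is a list of rows, each a list of 4 numbers: the shift along the tool's x, y, z in cm, then the turn about the tool's z in degrees. A call has 1 to 10 rows; each row is the pose to reach, as a shift and turn from the pose commanded when the call began, along the tool's axes at that moment; what a row does not reach only later rows make up. A row lasts 1/12 s, in which the tool goes at most 41.7 mm and 7.16 degrees, less where a joint would pass 70% of its speed; a pose out of reach is approached as far as the arm can. A call with a gripper value outside its range is refused whole. "hand" is the closure, from -1 (fully open) to 1 (shut), set as the call begins (left out, the last holds). The fingers move at their own pace and stop on an object; "grip_force" is the grip in N (left out, the last holds). Time passes only in rows, so rows that repeat a pose let the fingers close. It gives the time, the measured TCP pose, the force, the opening and the grip force at its end, in the units of the state.
- get_obs(): the state, without advancing time (a new reading comes with each control period).
- camera(name): name is "scene" or "top" or "wrist"; returns a dict with "frame" (420x560x3 uint8, red, green, blue), "K" (3x3 intrinsics, pixels), "k1" (the pictures are not rectified: a ray, as slopes to the right and down, at radius r is drawn at 1 + k1 r^2 times it, then the intrinsics apply), "camera_from_world" (4x4, takes a point from world to camera coordinates). Camera axes: x right, y up, looking along -z (the intrinsics and any distortion apply to the point x, -y, -z); pixel columns grow to the right and rows downward; lengths in m; the calibration is good to about 2 mm. A picture is of the moment at which its call begins. There is no depth.
- close_job(): hands the job in; it is judged then, once.
Trained networks look in the newest picture that a camera, given by its name, has taken for a name from the list of things; names that differ only in an ending like _2 or _b are one class to them, and where a whole thing is asked for, a point or a joint stands for the part that bears it (a point fixed in the world has none). Each returns a list of dicts, best first, with "score" (0 to 1); they miss things now and then, are a little off and sometimes report something else, mostly with a low value. They report only what shows in the picture. A call takes as long as a camera call. They do not tell look-alikes from the thing itself.
- search_frame(camera, target): "xy" ([column, row] in pixels, amid what is visible of it).
- cut_out(camera, target): "region" (420x560 bool, what is visible of it) and "xy" ([column, row] in pixels, amid what is visible of it).
The state is a dict: "clock": time; "joints": joint angles; "joint_velocities": joint speeds; "tau": joint torques, N m; "ee_pos": TCP position; "ee_rot": TCP orientation; "ft_force": force on the tool from outside, world axes, zero at the start; "wrist_torque": the same for the moment, N m; "grip_width": finger opening in m; "grip_force": force on a finger pad.
Only numpy, scipy, OpenCV 4.12 (cv2) and the standard library are available. Lean on these libraries where they do the work, as an engineer would, in place of code of your own. Each camera call takes 0.05 s, during which the arm holds its last target. There are 200 camera calls.

## Working session

There is one attempt and no reset: what is moved stays moved. The work goes in short steps, Python scripts to look and compute and a tool call to move; the robot and the scene stay as the last step left them, time stands still between calls to the robot, and variables do not carry over. Pictures are saved under pics/ and viewed, at most 14 in all, crops included, and the job is handed in when it is done.

Besides the shell and the picture viewer there is one more tool, called after ">>>" by a JSON object that holds its "fn" and its "kwargs", one argument or row to a line. step_arm: Moves the arm, as the interface text tells. Its arguments: {"type":"object","properties":{"series":{"type":"array"},"hand":{"type":"number"},"grip_force":{"type":"number"}},"required":["series"]}

```bash
mkdir -p pics; cat > h.py <<'E'
import numpy as np, cv2
from station import *
def ray(c,px,z):
    K=c["K"];k1=c["k1"];M=np.array(c["camera_from_world"])
    d=np.array([(px[0]-K[0][2])/K[0][0],(px[1]-K[1][2])/K[1][1]]);u=d.copy()
    for _ in range(20): u=d/(1+k1*(u@u))
    R=M[:3,:3];o=-R.T@M[:3,3];v=R.T@np.array([u[0],-u[1],-1])
    return (o+v*(z-o[2])/v[2])
def proj(c,p):
    M=np.array(c["camera_from_world"]);q=M[:3,:3]@np.array(p)+M[:3,3]
    u=np.array([q[0],-q[1]])/-q[2];u=u*(1+c["k1"]*(u@u));K=c["K"]
    return np.array([K[0][0]*u[0]+K[0][2],K[1][1]*u[1]+K[1][2]])
def save(n,im): cv2.imwrite("pics/"+n,cv2.cvtColor(im,cv2.COLOR_RGB2BGR))
E
python3 - <<'E'
from h import *
o=get_obs();print({k:np.round(v,3) for k,v in o.items()})
c=camera("top");save("top.png",cv2.resize(c["frame"],(800,600)));print(c["K"],c["k1"],np.round(c["camera_from_world"],3))
for t in ["clip_left_a","clip_right_a","round_dish","oblong_tray","objective","eyepiece","oil_bottle","filter_mount"]:
    for r in cut_out("top",t):
        print(t,round(r["score"],2),np.round(r["xy"]),np.round(ray(c,r["xy"],0.003),3),r["region"].sum(),np.round(np.mean(c["frame"][r["region"]],0)))
E
```

```text
{'clock': np.float64(0.0), 'joints': array([-0.949,  0.256,  0.107, -0.   , -1.424, -0.285]), 'joint_velocities': array([-0.001, -0.   ,  0.   ,  0.001,  0.   , -0.   ]), 'tau': array([-1.0000e-03, -3.8662e+01,  2.3793e+01,  5.3650e+00, -6.0000e-03,
        0.0000e+00]), 'ee_pos': array([ 0.182, -0.519,  0.23 ]), 'ee_rot': array([-0.168,  0.986,  0.001, -0.   ]), 'ft_force': array([ 0.32 , -0.102, -0.185]), 'wrist_torque': array([ 0.012, -0.024,  0.007]), 'grip_force': np.float64(0.0), 'grip_width': np.float64(0.086)}
[[471.81942324   0.         277.07683167]
 [  0.         471.81942324 209.51856913]
 [  0.           0.           1.        ]] -0.1326985167531125 [[ 0.024 -0.999  0.03  -0.025]
 [ 0.985  0.029  0.168 -0.543]
 [-0.169  0.026  0.985 -0.913]
 [ 0.     0.     0.     1.   ]]
clip_left_a 0.74 [279. 291.] [ 0.38  -0.019  0.003] 203 [ 14. 185. 181.]
clip_left_a 0.7 [135. 204.] [0.555 0.291 0.003] 6109 [213. 209. 205.]
clip_left_a 0.68 [240. 203.] [0.563 0.068 0.003] 248 [179. 173. 182.]
clip_left_a 0.59 [222. 312.] [0.333 0.096 0.003] 268 [132.  57. 168.]
clip_left_a 0.52 [207. 245.] [0.471 0.134 0.003] 253 [191. 184. 193.]
clip_right_a 0.75 [156. 120.] [0.744 0.261 0.003] 212 [199.  29.  25.]
clip_right_a 0.73 [335. 250.] [ 0.467 -0.137  0.003] 241 [182. 175. 185.]
clip_right_a 0.65 [220. 150.] [0.679 0.116 0.003] 259 [169. 162. 171.]
clip_right_a 0.63 [167. 311.] [0.332 0.21  0.003] 280 [ 42. 152.  63.]
round_dish 0.94 [416. 254.] [ 0.463 -0.312  0.003] 4989 [228. 222. 216.]
oblong_tray 0.95 [132. 203.] [0.557 0.298 0.003] 6044 [215. 211. 206.]
oblong_tray 0.51 [208. 247.] [0.468 0.13  0.003] 189 [203. 197. 207.]
objective 0.48 [326. 157.] [ 0.669 -0.117  0.003] 134 [114. 110. 116.]
eyepiece 0.82 [282. 150.] [ 0.682 -0.02   0.003] 270 [77. 82. 82.]
oil_bottle 0.66 [275. 247.] [ 0.471 -0.009  0.003] 168 [85. 51. 31.]
filter_mount 0.74 [308. 200.] [ 0.573 -0.078  0.003] 305 [233. 238. 239.]
```

View pics/top.png

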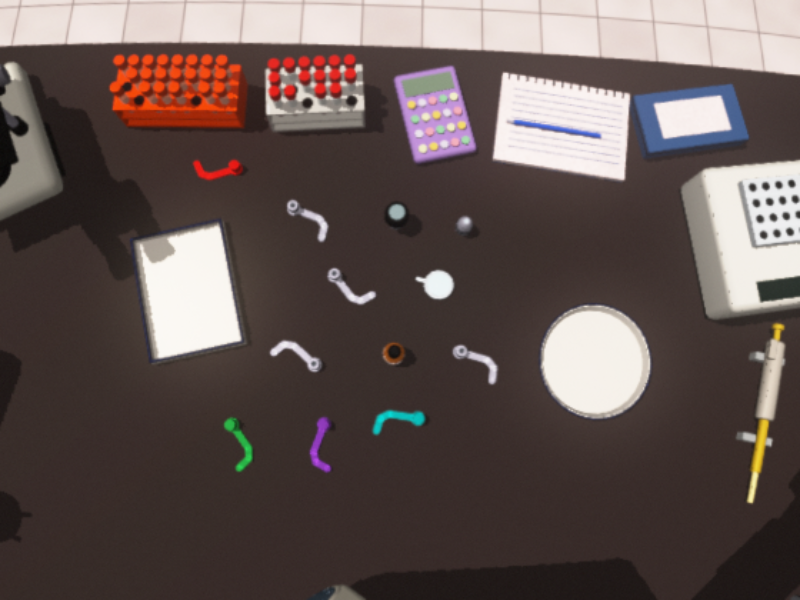

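The four uncoloured steel clips, in 800x600 px, with hooks judged from knob to tip:
- (308,218) bends right.
- (350,287) bends left.
- (295,355) bends left.
- (477,362) bends right.

The red, green, purple and turquoise ones are look-alikes. I'll fit the poses and confirm the handedness in one enlarged crop.

```bash
cat >> h.py <<'E'
def clip_mask(c,x,y,th,s,z0=0.,up=4,roi=None):
    # s=+1 left, -1 right
    x0,y0,w,h=roi;m=np.zeros((h*up,w*up),np.uint8);ca,sa=np.cos(th),np.sin(th)
    def P(a,b,z):return ((proj(c,[x+ca*a-sa*b,y+sa*a+ca*b,z0+z])-[x0,y0]+.5)*up)
    pts=np.array([P(a*1e-3,s*b*1e-3,.003) for a,b in [(-28,-7),(14,-7),(26,1),(29,20)]])
    sc=np.linalg.norm(P(.01,0,.003)-P(0,0,.003))/10
    cv2.polylines(m,[np.int32(pts)],False,255,max(1,int(round(10*sc))))
    for z,r in[(.003,10),(.012,8),(.02,8)]: cv2.circle(m,tuple(np.int32(P(-.028,s*-.007,z))),int(round(r*sc)),255,-1)
    return m>0
def fit(c,g,s,z0=0.,R=35):
    from scipy.optimize import minimize
    p=proj(c,[g[0],g[1],z0]);roi=(int(p[0])-R,int(p[1])-R,2*R,2*R)
    im=c["frame"][roi[1]:roi[1]+2*R,roi[0]:roi[0]+2*R]
    im=cv2.resize(im,None,fx=4,fy=4,interpolation=cv2.INTER_CUBIC)
    t=im.min(2)>100; n,l,st,ce=cv2.connectedComponentsWithStats(t.astype(np.uint8))
    k=min((i for i in range(1,n) if st[i,4]>900),key=lambda i:np.hypot(*(ce[i]-4*R)));t=l==k
    f=lambda v:-(lambda m:(m&t).sum()/(m|t).sum())(clip_mask(c,v[0],v[1],v[2]*.03,s,z0,4,roi) if 0 else clip_mask(c,v[0]/1e3,v[1]/1e3,v[2]/30,s,z0,4,roi))
    best=None
    for a in np.arange(0,2*np.pi,np.pi/8):
        v0=np.array([g[0]*1e3,g[1]*1e3,a*30])
        r=minimize(f,v0,method="Nelder-Mead",options=dict(initial_simplex=v0+np.array([[0,0,0],[8,0,0],[0,8,0],[0,0,8]]),maxfev=150))
        if best is None or r.fun<best.fun: best=r
    return best.x[0]/1e3,best.x[1]/1e3,(best.x[2]/30)%(2*np.pi),-best.fun
def knob(x,y,th,s): return np.array([x,y])+np.array([[np.cos(th),-np.sin(th)],[np.sin(th),np.cos(th)]])@[-.028,-.007*s]
def go(x,y,z,psi=None):
    from scipy.spatial.transform import Rotation as Ro
    o=get_obs();R=Ro.from_quat(o["ee_rot"]).as_matrix();d=R.T@(np.array([x,y,z])-o["ee_pos"])*100
    cur=np.arctan2(R[1,1],R[0,1]);t=0
    if psi is not None: t=-np.degrees(psi-cur)   # tool z down
    print("t=%.2f shift cm"%o["clock"],np.round(d,2),"turn",np.round((t+90)%180-90,1),"(or 360:",np.round((t+180)%360-180,1),") cur psi %.1f"%np.degrees(cur),"j",np.round(o["joints"],2))
E
python3 - <<'E'
from h import *
c=camera("top")
ims=[]
for nm,g in dict(L1=(.563,.068),L2=(.471,.134),R1=(.467,-.137),R2=(.679,.116)).items():
    for s in(1,-1):
        r=fit(c,g,s);print(nm,"LR"[s<0],np.round(r,3),"deg",round(np.degrees(r[2])),"knob",np.round(knob(*r[:3],s),3))
    p=proj(c,[*g,0]).astype(int);ims.append(cv2.resize(c["frame"][p[1]-30:p[1]+30,p[0]-30:p[0]+30],(300,300),interpolation=cv2.INTER_CUBIC))
save("crop.png",np.vstack([np.hstack(ims[:2]),np.hstack(ims[2:])]))
for t in["round_dish","oblong_tray"]:
    r=cut_out("top",t)[0]["region"].astype(np.uint8);q=max(cv2.findContours(r,0,1)[0],key=cv2.contourArea)[:,0]
    w=np.array([ray(c,p,.018)[:2] for p in q],np.float32)
    print(t,cv2.minAreaRect(w*1000),cv2.minEnclosingCircle(w))
go(.467,-.137,.2)
E
```

```text
L1 L [0.568 0.058 3.823 0.896] deg 219 knob [0.585 0.082]
L1 R [0.57  0.061 1.07  0.523] deg 61 knob [0.55 0.04]
L2 L [0.464 0.132 0.875 0.89 ] deg 50 knob [0.452 0.106]
L2 R [0.463 0.129 4.368 0.526] deg 250 knob [0.479 0.153]
R1 L [ 0.464 -0.129  0.988  0.513] deg 57 knob [ 0.455 -0.157]
R1 R [ 0.462 -0.133  4.447  0.911] deg 255 knob [ 0.476 -0.107]
R2 L [0.655 0.111 0.116 0.527] deg 7 knob [0.628 0.101]
R2 R [0.671 0.123 4.32  0.63 ] deg 248 knob [0.688 0.146]
round_dish ((466.67938232421875, -307.9006652832031), (171.613037109375, 169.3108673095703), 27.030237197875977) ((0.4662237763404846, -0.3094971179962158), 0.08793187141418457)
oblong_tray ((554.54638671875, 298.558349609375), (196.36239624023438, 145.69448852539062), 13.559698104858398) ((0.5538216233253479, 0.29866737127304077), 0.1176486685872078)
t=0.60 shift cm [-39.55  26.64   3.13] turn 0 (or 360: 0 ) cur psi 109.3 j [-0.95  0.26  0.11  0.   -1.42 -0.28]
```

View pics/crop.png

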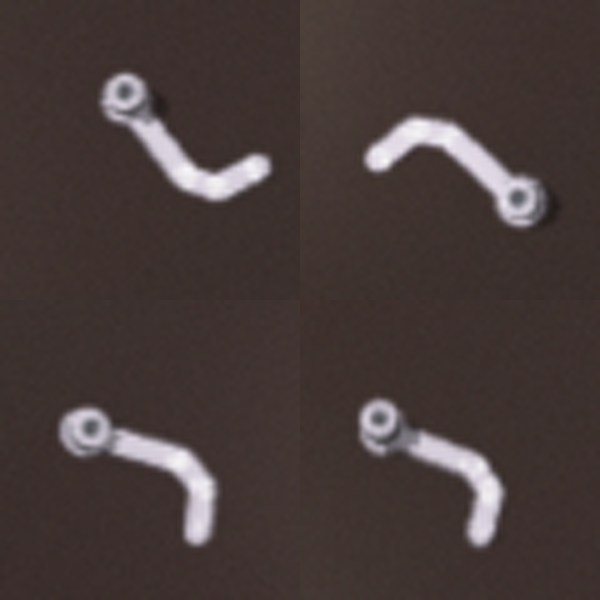

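R2 and R1 (bottom row of the crop) hook right. L1 and L2 (top row) hook left. All four are plain steel, so the handedness is confirmed. I'll start with R1.

>>> {"fn": "step_arm", "kwargs": {
  "series": [
    [-41.4, 29.2, 11, -56],
    [-41.4, 29.2, 11, -56],
    [-41.4, 29.2, 11, -56],
    [-41.4, 29.2, 11, -56],
    [-41.4, 29.2, 11, -56],
    [-41.4, 29.2, 11, -56],
    [-41.4, 29.2, 11, -56],
    [-41.4, 29.2, 11, -56],
    [-41.4, 29.2, 11, -56],
    [-41.4, 29.2, 11, -56]
  ],
  "hand": -0.2,
  "grip_force": 40
}}

```text
clock: 1.43
ee_pos: [0.4191, -0.1857, 0.1429]
ee_rot: [-0.611, 0.792, -0.0, 0.0]
ft_force: [1.2, -1.4, 0.3]
grip_width: 0.0512
grip_force: 0.0
```

```bash
python3 - <<'E'
from h import *
go(.476,-.107,.12,np.radians(165)); print(get_obs()["grip_width"])
E
```

```text
t=1.43 shift cm [-9.06 -3.51  2.29] turn 0.3 (or 360: 0.3 ) cur psi 165.3 j [-0.07  0.12 -0.29  0.   -1.16 -0.18]
0.05116581115967952
```

>>> {"fn": "step_arm", "kwargs": {
  "series": [
    [-9, -3.5, 2.3, 0],
    [-9, -3.5, 2.3, 0],
    [-9, -3.5, 2.3, 0],
    [-9, -3.5, 2.3, 0]
  ]
}}

```text
clock: 1.77
ee_pos: [0.4763, -0.1067, 0.1187]
ee_rot: [-0.612, 0.791, 0.001, -0.0]
ft_force: [0.7, 0.0, 0.9]
grip_width: 0.051
grip_force: 0.0
```

```bash
python3 - <<'E'
from h import *
go(.476,-.107,.004,np.radians(165))
c=camera("wrist");save("w1.png",c["frame"])
kp=proj(c,[.476,-.107,.02]);print(kp,proj(c,get_obs()["ee_pos"]))
for r in search_frame("wrist","clip_right_a"): print(r["score"],r["xy"])
g=cv2.cvtColor(c["frame"],cv2.COLOR_RGB2GRAY)
E
```

```text
t=1.77 shift cm [ 0.04  0.   11.47] turn 0.5 (or 360: 0.5 ) cur psi 165.5 j [ 0.1   0.2  -0.26 -0.   -1.11 -0.35]
[282.02991815 210.97476666] [283.31418404 280.53029127]
0.75 [283.6, 162.2]
```

View pics/w1.png

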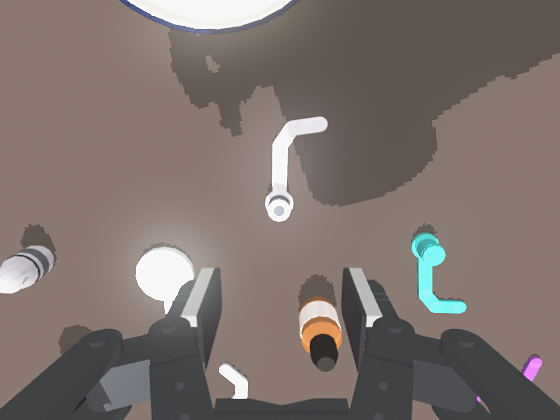

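The knob top is at (279,211), within 1 mm of the prediction at (282,211). The strip runs straight up the picture, perpendicular to the closing line, so I'll descend.

>>> {"fn": "step_arm", "kwargs": {
  "series": [
    [0, 0, 4, 0],
    [0, 0, 8, 0],
    [0, 0, 10, 0],
    [0, 0, 11, 0],
    [0, 0, 11.4, 0],
    [0, 0, 11.4, 0]
  ]
}}

```text
clock: 2.37
ee_pos: [0.4743, -0.1104, 0.0056]
ee_rot: [-0.61, 0.792, 0.0, -0.001]
ft_force: [0.2, 0.1, 0.6]
grip_width: 0.0513
grip_force: 0.0
```

>>> {"fn": "step_arm", "kwargs": {
  "series": [
    [0, 0, 0, 0],
    [0, 0, 0, 0],
    [0, 0, 0, 0],
    [0, 0, 0, 0],
    [0, 0, 0, 0],
    [0, 0, 0, 0],
    [0, 0, 0, 0]
  ],
  "hand": 1
}}

```text
clock: 2.95
ee_pos: [0.4759, -0.1096, 0.0072]
ee_rot: [-0.611, 0.792, -0.001, 0.001]
ft_force: [-1.8, -0.1, 6.9]
grip_width: 0.0137
grip_force: 39.1
```

>>> {"fn": "step_arm", "kwargs": {
  "series": [
    [0, 0, -1, 0],
    [0, 0, -3, 0],
    [0, 0, -6, 0],
    [0, 0, -10, 0],
    [0, 0, -12, 0]
  ]
}}

```text
clock: 3.37
ee_pos: [0.4766, -0.1098, 0.1304]
ee_rot: [-0.611, 0.792, -0.002, 0.002]
ft_force: [1.5, 0.4, 0.5]
grip_width: 0.0141
grip_force: 39.1
```

```bash
python3 - <<'E'
from h import *
go(.572,.3225,.125,np.radians(103.6))
c=camera("wrist");save("w2.png",c["frame"])
E
```

```text
t=3.37 shift cm [-44.23   1.71   0.56] turn 61.7 (or 360: 61.7 ) cur psi 165.3 j [ 0.1   0.19 -0.24  0.   -1.13 -0.35]
```

View pics/w2.png

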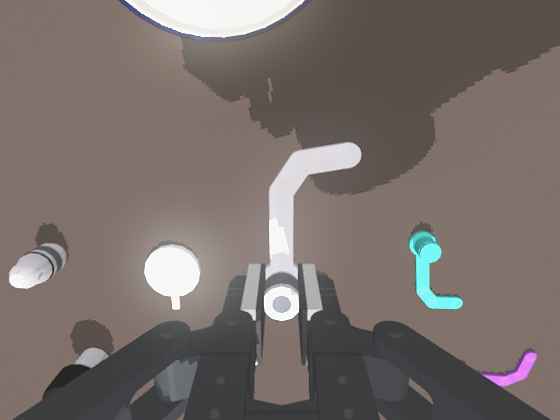

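R1 is held level by the knob at (282,303), hook to the right. On to the tray.

>>> {"fn": "step_arm", "kwargs": {
  "series": [
    [-44.2, 1.7, 0.5, 61.7],
    [-44.2, 1.7, 0.5, 61.7],
    [-44.2, 1.7, 0.5, 61.7],
    [-44.2, 1.7, 0.5, 61.7],
    [-44.2, 1.7, 0.5, 61.7],
    [-44.2, 1.7, 0.5, 61.7],
    [-44.2, 1.7, 0.5, 61.7],
    [-44.2, 1.7, 0.5, 61.7],
    [-44.2, 1.7, 0.5, 61.7],
    [-44.2, 1.7, 0.5, 61.7]
  ]
}}

```text
clock: 4.25
ee_pos: [0.5607, 0.2796, 0.1214]
ee_rot: [-0.115, 0.993, 0.0, 0.0]
ft_force: [0.7, -0.6, -0.2]
grip_width: 0.0137
grip_force: 39.1
```

```bash
python3 - <<'E'
from h import *
go(.572,.3225,.04,np.radians(103.6))
E
```

```text
t=4.25 shift cm [-2.08  3.92  8.15] turn -0.4 (or 360: -0.4 ) cur psi 103.2 j [ 0.71  0.46  0.12 -0.   -1.23 -2.05]
```

>>> {"fn": "step_arm", "kwargs": {
  "series": [
    [-2.1, 3.9, 0, 0],
    [-2.1, 3.9, 0, 0],
    [-2.1, 3.9, 3, 0],
    [-2.1, 3.9, 6, 0],
    [-2.1, 3.9, 8, 0],
    [-2.1, 3.9, 8, 0]
  ]
}}

```text
clock: 4.75
ee_pos: [0.5688, 0.3184, 0.0358]
ee_rot: [-0.118, 0.993, -0.002, -0.005]
ft_force: [-1.3, -0.2, -1.5]
grip_width: 0.014
grip_force: 39.1
```

```bash
python3 - <<'E'
from h import *
go(.572,.3225,.0115,np.radians(103.6))
c=camera("scene");
p=proj(c,[.57,.32,.03]).astype(int);print(p)
a,b=np.maximum(p-[110,80],0);save("s1.png",cv2.resize(c["frame"][b:b+160,a:a+220],(770,560),interpolation=cv2.INTER_CUBIC))
E
```

```text
t=4.75 shift cm [-0.43  0.33  2.43] turn -0.0 (or 360: -0.0 ) cur psi 103.6 j [ 0.75  0.57  0.09 -0.   -1.09 -2.08]
[342 150]
```

View pics/s1.png

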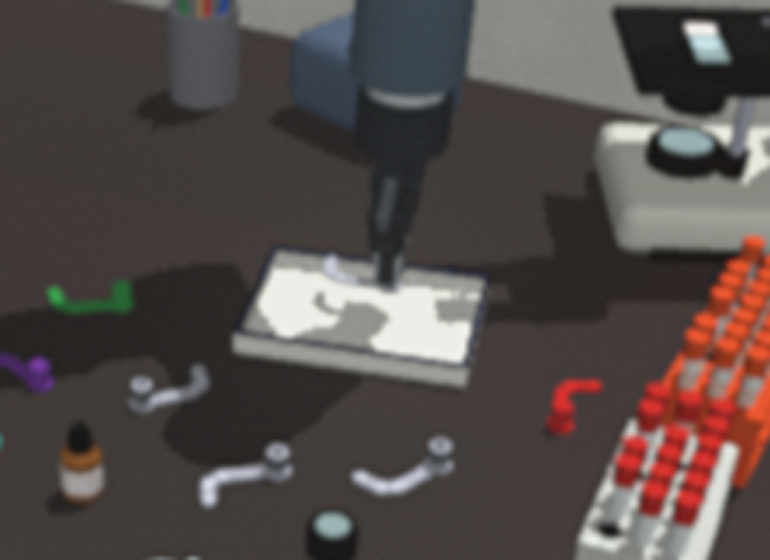

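R1 hangs level inside the tray at its far side. I'll lower it.

>>> {"fn": "step_arm", "kwargs": {
  "series": [
    [-0.2, 0.1, 1, 0],
    [-0.2, 0.1, 1.8, 0],
    [-0.2, 0.1, 2.1, 0],
    [-0.2, 0.1, 2.3, 0],
    [-0.2, 0.1, 2.4, 0],
    [-0.2, 0.1, 2.4, 0],
    [-0.2, 0.1, 2.4, 0]
  ]
}}

```text
clock: 5.38
ee_pos: [0.574, 0.3218, 0.0179]
ee_rot: [-0.118, 0.993, 0.0, 0.0]
ft_force: [-0.2, 0.1, 0.2]
grip_width: 0.014
grip_force: 39.1
```

>>> {"fn": "step_arm", "kwargs": {
  "series": [
    [0, 0, 0.3, 0],
    [0, 0, 0.4, 0],
    [0, 0, 0.5, 0],
    [0, 0, 0.6, 0],
    [0, 0, 0.6, 0],
    [0, 0, 0.6, 0]
  ]
}}

```text
clock: 5.88
ee_pos: [0.5738, 0.3217, 0.0114]
ee_rot: [-0.118, 0.993, -0.0, 0.0]
ft_force: [0.3, -0.4, -0.3]
grip_width: 0.0136
grip_force: 39.2
```

>>> {"fn": "step_arm", "kwargs": {
  "series": [
    [0, 0, 0.05, 0],
    [0, 0, 0.1, 0],
    [0, 0, 0.1, 0],
    [0, 0, 0.1, 0]
  ]
}}

```text
clock: 6.22
ee_pos: [0.5739, 0.3217, 0.0113]
ee_rot: [-0.118, 0.993, 0.0, 0.0]
ft_force: [-1.9, -0.8, 5.0]
grip_width: 0.014
grip_force: 39.6
```

>>> {"fn": "step_arm", "kwargs": {
  "series": [
    [0, 0, 0, 0],
    [0, 0, 0, 0],
    [0, 0, 0, 0],
    [0, 0, 0, 0],
    [0, 0, 0, 0]
  ],
  "hand": 0.35
}}

```text
clock: 6.63
ee_pos: [0.5738, 0.3217, 0.0102]
ee_rot: [-0.118, 0.993, -0.0, -0.0]
ft_force: [0.2, -0.7, 0.4]
grip_width: 0.028
grip_force: 0.0
```

>>> {"fn": "step_arm", "kwargs": {
  "series": [
    [0, 0, -1, 0],
    [0, 0, -3, 0],
    [0, 0, -7, 0],
    [0, 0, -11, 0],
    [0, 0, -12, 0]
  ]
}}

```text
clock: 7.05
ee_pos: [0.5771, 0.3231, 0.1392]
ee_rot: [-0.119, 0.993, 0.002, 0.006]
ft_force: [1.3, 1.2, 1.9]
grip_width: 0.0279
grip_force: 0.0
```

```bash
python3 - <<'E'
from h import *
go(.688,.146,.12,np.radians(248-90))
c=camera("wrist");save("w3.png",c["frame"])
E
```

```text
t=7.05 shift cm [ -6.58 -19.83   1.94] turn -54.4 (or 360: -54.4 ) cur psi 103.6 j [ 0.75  0.5   0.24  0.   -1.3  -2.08]
```

View pics/w3.png

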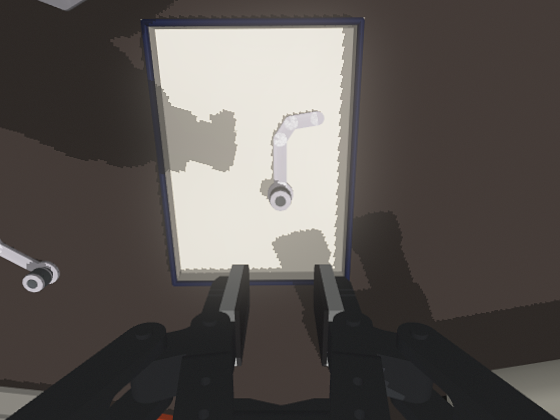

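R1 lies flat in the tray, knob at (280,200). R2's knob shows at (34,283), so I'll check its position from this picture.

>>> {"fn": "step_arm", "kwargs": {
  "series": [
    [-6.4, -19.8, 1.6, -54],
    [-6.4, -19.8, 1.6, -54],
    [-6.4, -19.8, 1.6, -54],
    [-6.4, -19.8, 1.6, -54],
    [-6.4, -19.8, 1.6, -54],
    [-6.4, -19.8, 1.6, -54],
    [-6.4, -19.8, 1.6, -54],
    [-6.4, -19.8, 1.6, -54],
    [-6.4, -19.8, 1.6, -54]
  ],
  "hand": -0.2
}}

```text
clock: 7.85
ee_pos: [0.6829, 0.1438, 0.1149]
ee_rot: [-0.557, 0.83, -0.0, 0.0]
ft_force: [0.2, -0.4, -0.5]
grip_width: 0.0512
grip_force: 0.0
```

```bash
python3 - <<'E'
from h import *
go(.688,.146,.007,np.radians(248-90))
c=camera("wrist");save("w4.png",c["frame"]);print(proj(c,[.688,.146,.02]))
E
```

```text
t=7.85 shift cm [-0.4  -0.38 10.79] turn -0.3 (or 360: -0.3 ) cur psi 157.7 j [ 0.43  0.6   0.34  0.   -1.31 -0.82]
[276.4204209  218.66448032]
```

View pics/w4.png

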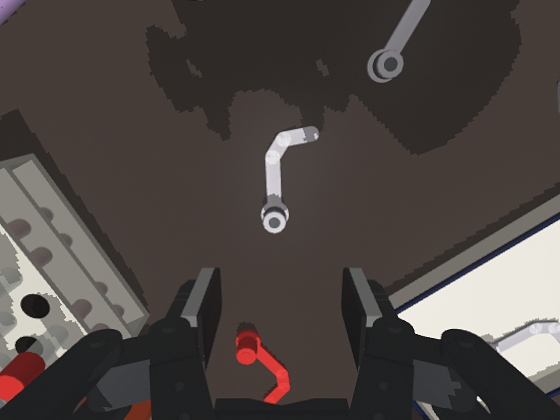

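Knob at (274,222), prediction (276,219): about 1 mm off. Descending.

>>> {"fn": "step_arm", "kwargs": {
  "series": [
    [-0.4, -0.4, 4, 0],
    [-0.4, -0.4, 8, 0],
    [-0.4, -0.4, 10, 0],
    [-0.4, -0.4, 10.5, 0],
    [-0.4, -0.4, 10.7, 0],
    [-0.4, -0.4, 10.7, 0],
    [-0.4, -0.4, 10.7, 0]
  ]
}}

```text
clock: 8.48
ee_pos: [0.6894, 0.1471, 0.0101]
ee_rot: [-0.556, 0.831, -0.001, 0.002]
ft_force: [0.3, 0.3, 0.2]
grip_width: 0.0512
grip_force: 0.0
```

>>> {"fn": "step_arm", "kwargs": {
  "series": [
    [0, 0, 0, 0],
    [0, 0, 0, 0],
    [0, 0, 0, 0],
    [0, 0, 0, 0],
    [0, 0, 0, 0],
    [0, 0, 0, 0],
    [0, 0, 0, 0]
  ],
  "hand": 1
}}

```text
clock: 9.07
ee_pos: [0.6885, 0.1467, 0.0088]
ee_rot: [-0.556, 0.831, -0.0, 0.001]
ft_force: [-0.6, 0.1, 6.0]
grip_width: 0.0139
grip_force: 39.1
```

>>> {"fn": "step_arm", "kwargs": {
  "series": [
    [0, 0, -1, 0],
    [0, 0, -3, 0],
    [0, 0, -6, 0],
    [0, 0, -9, 0],
    [0, 0, -10, 0],
    [0, 0, -10, 0]
  ]
}}

```text
clock: 9.57
ee_pos: [0.6898, 0.1469, 0.1121]
ee_rot: [-0.556, 0.831, -0.001, 0.004]
ft_force: [-0.6, -0.8, -0.1]
grip_width: 0.0138
grip_force: 39.0
```

```bash
python3 - <<'E'
from h import *
go(.585,.272,.12,np.radians(103.6+3))
c=camera("wrist");save("w5.png",c["frame"])
E
```

```text
t=9.57 shift cm [-7.58 14.45 -0.83] turn 51.0 (or 360: 51.0 ) cur psi 157.6 j [ 0.43  0.61  0.35  0.   -1.31 -0.82]
```

View pics/w5.png

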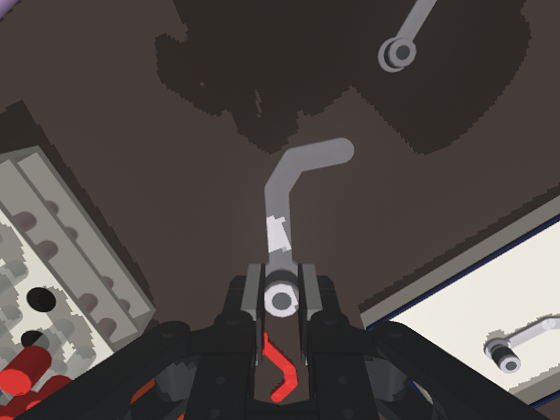

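R2 is held cleanly with its hook to the right. Now to its place beside R1.

>>> {"fn": "step_arm", "kwargs": {
  "series": [
    [-7.6, 14.4, -0.8, 52],
    [-7.6, 14.4, -0.8, 52],
    [-7.6, 14.4, -0.8, 52],
    [-7.6, 14.4, -0.8, 52],
    [-7.6, 14.4, -0.8, 52],
    [-7.6, 14.4, -0.8, 52],
    [-7.6, 14.4, -0.8, 52],
    [-7.6, 14.4, -0.8, 52],
    [-7.6, 14.4, -0.8, 52]
  ]
}}

```text
clock: 10.37
ee_pos: [0.5826, 0.2713, 0.1138]
ee_rot: [-0.135, 0.991, -0.001, -0.001]
ft_force: [0.6, 0.6, -0.5]
grip_width: 0.0138
grip_force: 39.1
```

>>> {"fn": "step_arm", "kwargs": {
  "series": [
    [0, 0, 4, 0],
    [0, 0, 7, 0],
    [0, 0, 8.5, 0],
    [0, 0, 9, 0],
    [0, 0, 9, 0],
    [0, 0, 9, 0]
  ]
}}

```text
clock: 10.87
ee_pos: [0.5842, 0.2717, 0.026]
ee_rot: [-0.136, 0.991, -0.0, 0.0]
ft_force: [0.7, 0.1, -0.1]
grip_width: 0.0137
grip_force: 39.0
```

```bash
python3 - <<'E'
from h import *
go(.585,.272,.0128,np.radians(103.6))
E
```

```text
t=10.87 shift cm [-0.09  0.01  1.33] turn 2.1 (or 360: 2.1 ) cur psi 105.7 j [ 0.68  0.56  0.04  0.   -1.05 -1.98]
```

>>> {"fn": "step_arm", "kwargs": {
  "series": [
    [0, 0, 0.8, 1],
    [0, 0, 1.1, 2],
    [0, 0, 1.2, 2],
    [0, 0, 1.3, 2],
    [0, 0, 1.35, 2],
    [0, 0, 1.35, 2]
  ]
}}

```text
clock: 11.37
ee_pos: [0.5837, 0.2716, 0.0128]
ee_rot: [-0.119, 0.993, 0.0, 0.0]
ft_force: [-2.3, -0.9, 4.2]
grip_width: 0.0138
grip_force: 39.5
```

>>> {"fn": "step_arm", "kwargs": {
  "series": [
    [0, 0, 0, 0],
    [0, 0, 0, 0],
    [0, 0, 0, 0],
    [0, 0, 0, 0],
    [0, 0, 0, 0]
  ],
  "hand": 0.35
}}

```text
clock: 11.78
ee_pos: [0.5836, 0.2716, 0.0118]
ee_rot: [-0.118, 0.993, -0.0, -0.0]
ft_force: [-0.4, 0.1, 0.1]
grip_width: 0.0277
grip_force: 0.0
```

>>> {"fn": "step_arm", "kwargs": {
  "series": [
    [0, 0, -1, 0],
    [0, 0, -3, 0],
    [0, 0, -7, 0],
    [0, 0, -10, 0],
    [0, 0, -11, 0],
    [0, 0, -11, 0]
  ]
}}

```text
clock: 12.28
ee_pos: [0.5857, 0.2727, 0.1271]
ee_rot: [-0.119, 0.993, 0.002, 0.004]
ft_force: [0.2, 0.3, 0.3]
grip_width: 0.0276
grip_force: 0.0
```

```bash
python3 - <<'E'
from h import *
go(.585,.082,.115,np.radians(129))
c=camera("wrist");save("w6.png",c["frame"])
E
```

```text
t=12.28 shift cm [  4.57 -18.52   1.12] turn -25.4 (or 360: -25.4 ) cur psi 103.6 j [ 0.68  0.48  0.18  0.   -1.26 -2.01]
```

View pics/w6.png

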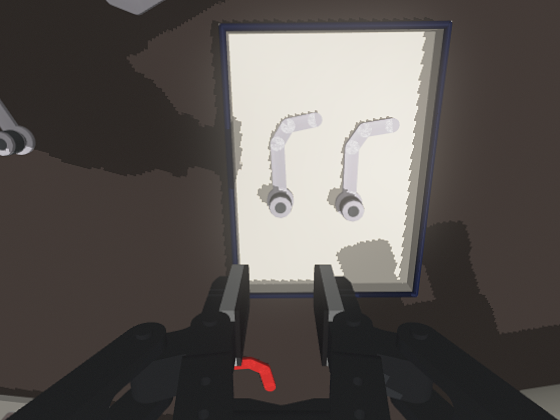

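Both right-hand clips lie flat side by side in the tray, knobs at (280,206) and (351,211). Next is L1.

>>> {"fn": "step_arm", "kwargs": {
  "series": [
    [4.6, -18.5, 1, -25.4],
    [4.6, -18.5, 1, -25.4],
    [4.6, -18.5, 1, -25.4],
    [4.6, -18.5, 1, -25.4],
    [4.6, -18.5, 1, -25.4],
    [4.6, -18.5, 1, -25.4],
    [4.6, -18.5, 1, -25.4]
  ],
  "hand": -0.2
}}

```text
clock: 12.92
ee_pos: [0.5815, 0.0793, 0.1107]
ee_rot: [-0.332, 0.943, 0.0, -0.001]
ft_force: [0.0, 0.7, 0.4]
grip_width: 0.0514
grip_force: 0.0
```

```bash
python3 - <<'E'
from h import *
go(.585,.082,.008,np.radians(129))
c=camera("wrist");save("w7.png",c["frame"]);print(proj(c,[.585,.082,.02]))
E
```

```text
t=12.92 shift cm [-0.47 -0.02 10.27] turn -0.2 (or 360: -0.2 ) cur psi 128.8 j [ 0.4   0.39 -0.01 -0.   -1.17 -1.29]
[282.04152463 221.23198844]
```

View pics/w7.png

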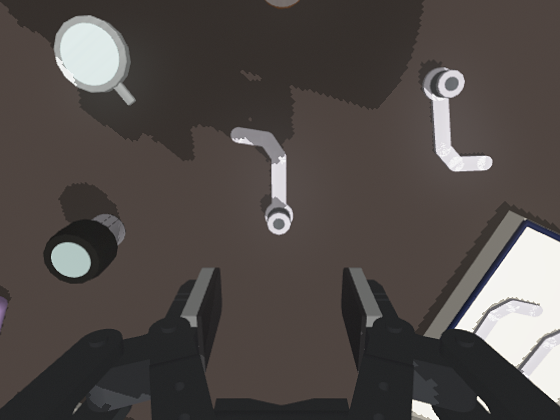

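L1's knob is at (279,222), its strip is aligned and it hooks left. Descending.

>>> {"fn": "step_arm", "kwargs": {
  "series": [
    [-0.3, 0, 4, 0],
    [-0.3, 0, 8, 0],
    [-0.3, 0, 9.5, 0],
    [-0.3, 0, 10, 0],
    [-0.3, 0, 10.2, 0],
    [-0.3, 0, 10.2, 0],
    [-0.3, 0, 10.2, 0]
  ]
}}

```text
clock: 13.55
ee_pos: [0.586, 0.0837, 0.0115]
ee_rot: [-0.334, 0.942, -0.0, 0.001]
ft_force: [-0.5, 0.7, 0.5]
grip_width: 0.0512
grip_force: 0.0
```

>>> {"fn": "step_arm", "kwargs": {
  "series": [
    [0, 0, 0, 0],
    [0, 0, 0, 0],
    [0, 0, 0, 0],
    [0, 0, 0, 0],
    [0, 0, 0, 0],
    [0, 0, 0, 0],
    [0, 0, 0, 0]
  ],
  "hand": 1
}}

```text
clock: 14.13
ee_pos: [0.5854, 0.0831, 0.011]
ee_rot: [-0.334, 0.943, -0.0, 0.001]
ft_force: [-2.2, 0.7, 6.4]
grip_width: 0.0139
grip_force: 39.0
```

>>> {"fn": "step_arm", "kwargs": {
  "series": [
    [0, 0, -1, 0],
    [0, 0, -3, 0],
    [0, 0, -6, 0],
    [0, 0, -9, 0],
    [0, 0, -12, 0],
    [0, 0, -12, 0]
  ]
}}

```text
clock: 14.63
ee_pos: [0.5883, 0.0832, 0.1375]
ee_rot: [-0.334, 0.942, -0.001, 0.006]
ft_force: [0.7, 0.2, 0.7]
grip_width: 0.0134
grip_force: 39.0
```

```bash
python3 - <<'E'
from h import *
go(.470,-.269,.13,np.radians(129))
E
```

```text
t=14.63 shift cm [ 31.38 -19.9    0.54] turn 0.0 (or 360: 0.0 ) cur psi 129.0 j [ 0.41  0.38  0.04  0.   -1.22 -1.3 ]
```

>>> {"fn": "step_arm", "kwargs": {
  "series": [
    [31.2, -19.8, 0, 0],
    [31.2, -19.8, 0, 0],
    [31.2, -19.8, 0, 0],
    [31.2, -19.8, 0, 0],
    [31.2, -19.8, 0, 0],
    [31.2, -19.8, 0, 0],
    [31.2, -19.8, 0, 0],
    [31.2, -19.8, 0, 0],
    [31.2, -19.8, 0, 0],
    [31.2, -19.8, 0, 0]
  ]
}}

```text
clock: 15.47
ee_pos: [0.4643, -0.2722, 0.1301]
ee_rot: [-0.331, 0.944, -0.0, -0.001]
ft_force: [1.1, -0.0, 0.2]
grip_width: 0.0137
grip_force: 39.1
```

```bash
python3 - <<'E'
from h import *
go(.470,-.269,.03,np.radians(129))
c=camera("wrist");save("w8.png",c["frame"])
E
```

```text
t=15.47 shift cm [-0.66 -0.11 10.01] turn -0.3 (or 360: -0.3 ) cur psi 128.7 j [-0.24  0.28 -0.11  0.   -1.17 -0.66]
```

View pics/w8.png

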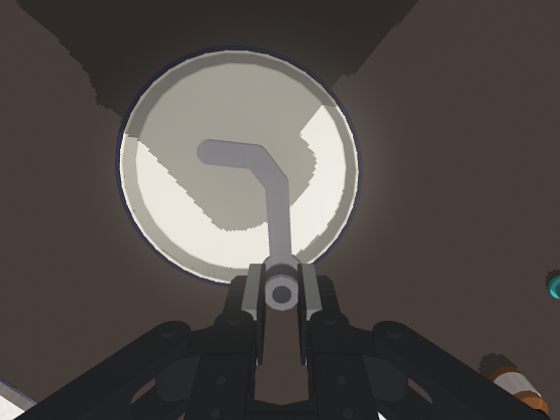

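L1 is held level over the dish, which is centred at about (238,165). Lowering.

>>> {"fn": "step_arm", "kwargs": {
  "series": [
    [-0.6, -0.1, 3, 0],
    [-0.6, -0.1, 6, 0],
    [-0.6, -0.1, 9, 0],
    [-0.6, -0.1, 10, 0],
    [-0.6, -0.1, 10.3, 0],
    [-0.6, -0.1, 10.3, 0],
    [-0.6, -0.1, 10.3, 0]
  ]
}}

```text
clock: 16.1
ee_pos: [0.4735, -0.2646, 0.0286]
ee_rot: [-0.334, 0.942, -0.001, 0.001]
ft_force: [-0.7, -0.2, 0.6]
grip_width: 0.0133
grip_force: 39.1
```

>>> {"fn": "step_arm", "kwargs": {
  "series": [
    [0, 0, 0.5, 0],
    [0, 0, 0.8, 0],
    [0, 0, 1, 0],
    [0, 0, 1.1, 0],
    [0, 0, 1.2, 0],
    [0, 0, 1.2, 0]
  ]
}}

```text
clock: 16.6
ee_pos: [0.4722, -0.2644, 0.0151]
ee_rot: [-0.334, 0.943, -0.0, 0.0]
ft_force: [-0.7, 0.7, 1.4]
grip_width: 0.0135
grip_force: 39.3
```

>>> {"fn": "step_arm", "kwargs": {
  "series": [
    [0, 0, -0.3, 0],
    [0.45, -0.25, -0.3, 0],
    [0.45, -0.25, -0.3, 0],
    [0.45, -0.25, 0, 0],
    [0.45, -0.25, 0.05, 0],
    [0.45, -0.25, 0.1, 0],
    [0.45, -0.25, 0.1, 0]
  ]
}}

```text
clock: 17.18
ee_pos: [0.4706, -0.2696, 0.015]
ee_rot: [-0.334, 0.943, -0.001, 0.0]
ft_force: [-2.8, 0.9, 8.4]
grip_width: 0.0132
grip_force: 40.0
```

In contact at 8 N, so release.

>>> {"fn": "step_arm", "kwargs": {
  "series": [
    [0, 0, 0, 0],
    [0, 0, 0, 0],
    [0, 0, 0, 0],
    [0, 0, 0, 0],
    [0, 0, 0, 0]
  ],
  "hand": 0.4
}}

```text
clock: 17.6
ee_pos: [0.4701, -0.2691, 0.0136]
ee_rot: [-0.334, 0.943, 0.0, -0.0]
ft_force: [-0.5, -0.9, -0.0]
grip_width: 0.0256
grip_force: 0.0
```

>>> {"fn": "step_arm", "kwargs": {
  "series": [
    [0, 0, -1, 0],
    [0, 0, -3, 0],
    [0, 0, -7, 0],
    [0, 0, -10, 0],
    [0, 0, -11, 0],
    [0, 0, -11, 0]
  ]
}}

```text
clock: 18.1
ee_pos: [0.4723, -0.27, 0.1282]
ee_rot: [-0.334, 0.943, -0.002, 0.003]
ft_force: [-0.2, 0.7, -0.2]
grip_width: 0.0255
grip_force: 0.0
```

```bash
python3 - <<'E'
from h import *
go(.452,.106,.115,np.radians(140))
c=camera("wrist");save("w9.png",c["frame"])
for p in[(.452,.106)]:print(proj(c,[*p,.02]))
E
```

```text
t=18.10 shift cm [-22.09  30.5    1.21] turn -11.0 (or 360: -11.0 ) cur psi 129.0 j [-0.23  0.29 -0.11  0.   -1.16 -0.66]
[630.56902539 446.47088823]
```

View pics/w9.png

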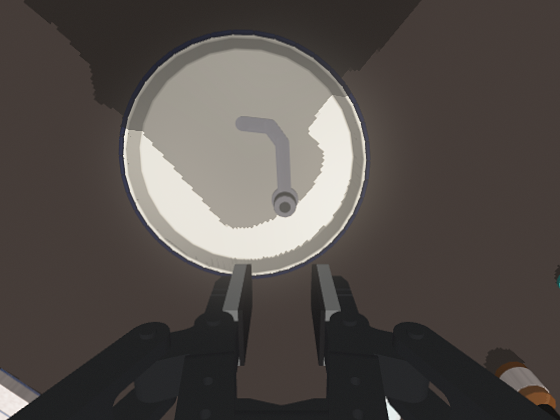

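L1 is flat in the dish on the right side, knob at (285,205). Now L2.

>>> {"fn": "step_arm", "kwargs": {
  "series": [
    [-22, 30.5, 0.5, -11],
    [-22, 30.5, 0.5, -11],
    [-22, 30.5, 0.5, -11],
    [-22, 30.5, 0.5, -11],
    [-22, 30.5, 0.5, -11],
    [-22, 30.5, 0.5, -11],
    [-22, 30.5, 0.5, -11],
    [-22, 30.5, 0.5, -11],
    [-22, 30.5, 0.5, -11],
    [-22, 30.5, 0.5, -11]
  ],
  "hand": -0.2
}}

```text
clock: 18.98
ee_pos: [0.4483, 0.1116, 0.1177]
ee_rot: [-0.425, 0.905, 0.0, -0.001]
ft_force: [0.7, -0.6, 0.5]
grip_width: 0.0512
grip_force: 0.0
```

```bash
python3 - <<'E'
from h import *
go(.452,.106,.0095,np.radians(140))
c=camera("wrist");save("w10.png",c["frame"]);print(proj(c,[.452,.106,.02]))
E
```

```text
t=18.98 shift cm [ 0.19 -0.66 10.82] turn 0.3 (or 360: 0.3 ) cur psi 140.3 j [ 0.58  0.15 -0.32 -0.   -1.1  -1.28]
[272.64801162 208.96375339]
```

View pics/w10.png

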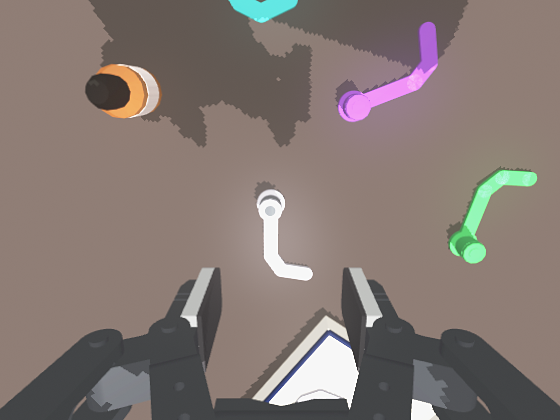

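L2's knob is at (270,211), prediction (273,209). Descending.

>>> {"fn": "step_arm", "kwargs": {
  "series": [
    [0.1, -0.5, 4, 0],
    [0.1, -0.5, 8, 0],
    [0.1, -0.5, 10, 0],
    [0.1, -0.5, 10.6, 0],
    [0.1, -0.5, 10.8, 0],
    [0.1, -0.5, 10.8, 0],
    [0.1, -0.5, 10.8, 0]
  ]
}}

```text
clock: 19.62
ee_pos: [0.4536, 0.1026, 0.0122]
ee_rot: [-0.423, 0.906, -0.0, 0.001]
ft_force: [-0.2, 1.5, -0.2]
grip_width: 0.0513
grip_force: 0.0
```

>>> {"fn": "step_arm", "kwargs": {
  "series": [
    [0, 0, 0, 0],
    [0, 0, 0, 0],
    [0, 0, 0, 0],
    [0, 0, 0, 0],
    [0, 0, 0, 0],
    [0, 0, 0, 0],
    [0, 0, 0, 0]
  ],
  "hand": 1
}}

```text
clock: 20.2
ee_pos: [0.453, 0.1026, 0.0119]
ee_rot: [-0.423, 0.906, -0.0, 0.001]
ft_force: [-2.1, -0.1, 6.5]
grip_width: 0.013
grip_force: 39.0
```

>>> {"fn": "step_arm", "kwargs": {
  "series": [
    [0, 0, -1, 0],
    [0, 0, -3, 0],
    [0, 0, -6, 0],
    [0, 0, -9, 0],
    [0, 0, -12, 0],
    [0, 0, -12, 0],
    [0, 0, -12, 0]
  ]
}}

```text
clock: 20.78
ee_pos: [0.4534, 0.103, 0.1326]
ee_rot: [-0.423, 0.906, 0.0, 0.002]
ft_force: [-0.3, -0.8, -1.9]
grip_width: 0.0132
grip_force: 39.0
```

```bash
python3 - <<'E'
from h import *
go(.463,-.349,.13,np.radians(129))
c=camera("wrist");save("w11.png",c["frame"])
E
```

```text
t=20.78 shift cm [ 34.01 -29.8    0.15] turn 11.0 (or 360: 11.0 ) cur psi 140.0 j [ 0.56  0.14 -0.29 -0.   -1.13 -1.26]
```

View pics/w11.png

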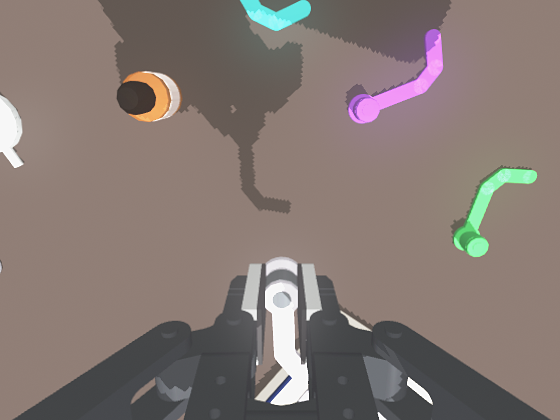

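L2 is held by the knob at (282,300). On to the dish.

>>> {"fn": "step_arm", "kwargs": {
  "series": [
    [34, -29.8, 0, 11],
    [34, -29.8, 0, 11],
    [34, -29.8, 0, 11],
    [34, -29.8, 0, 11],
    [34, -29.8, 0, 11],
    [34, -29.8, 0, 11],
    [34, -29.8, 0, 11],
    [34, -29.8, 0, 11],
    [34, -29.8, 0, 11],
    [34, -29.8, 0, 11]
  ]
}}

```text
clock: 21.67
ee_pos: [0.4601, -0.3159, 0.1291]
ee_rot: [-0.334, 0.943, 0.001, -0.001]
ft_force: [1.2, 0.7, -0.6]
grip_width: 0.0137
grip_force: 39.1
```

```bash
python3 - <<'E'
from h import *
go(.463,-.349,.04,np.radians(129))
E
```

```text
t=21.67 shift cm [ 1.85 -2.79  8.9 ] turn -0.0 (or 360: -0.0 ) cur psi 129.0 j [-0.32  0.32 -0.06 -0.   -1.19 -0.57]
```

>>> {"fn": "step_arm", "kwargs": {
  "series": [
    [1.9, -2.8, 0, 0],
    [1.9, -2.8, 0, 0],
    [1.9, -2.8, 3, 0],
    [1.9, -2.8, 6, 0],
    [1.9, -2.8, 8.5, 0],
    [1.9, -2.8, 8.9, 0],
    [1.9, -2.8, 8.9, 0],
    [1.9, -2.8, 8.9, 0],
    [1.9, -2.8, 8.9, 0]
  ]
}}

```text
clock: 22.42
ee_pos: [0.4654, -0.3484, 0.0435]
ee_rot: [-0.334, 0.943, -0.001, 0.001]
ft_force: [-0.6, -0.3, 0.9]
grip_width: 0.0134
grip_force: 39.2
```

```bash
python3 - <<'E'
from h import *
go(.463,-.349,.017,np.radians(129))
c=camera("top")
p=proj(c,[.4665,-.309,.01]).astype(int)
save("t2.png",cv2.resize(c["frame"][p[1]-60:p[1]+60,p[0]-60:p[0]+60],(600,600),interpolation=cv2.INTER_CUBIC))
E
```

```text
t=22.42 shift cm [0.22 0.11 2.65] turn 0.0 (or 360: 0.0 ) cur psi 129.0 j [-0.37  0.44 -0.13  0.   -1.   -0.52]
```

View pics/t2.png

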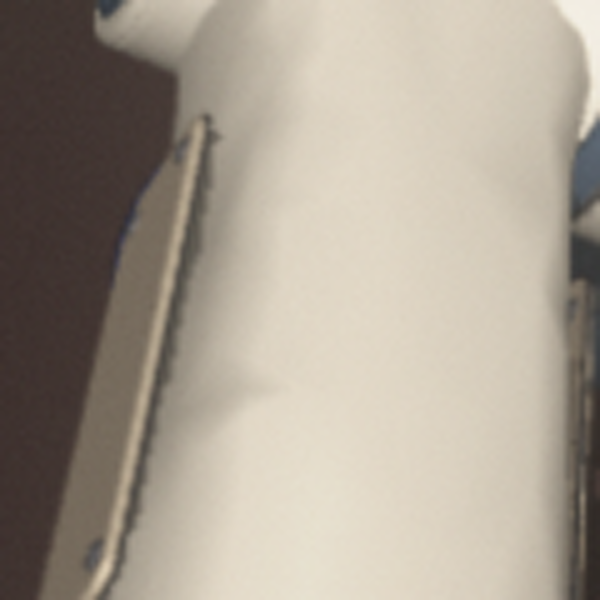

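The arm hides the dish, so that picture shows nothing useful. I've also now viewed 15 pictures against the limit of 14. I'll view no more and rely on numbers only.

>>> {"fn": "step_arm", "kwargs": {
  "series": [
    [0.2, 0.1, 1, 0],
    [0.2, 0.1, 1.8, 0],
    [0.2, 0.1, 2.2, 0],
    [0.2, 0.1, 2.4, 0],
    [0.2, 0.1, 2.6, 0],
    [0.2, 0.1, 2.7, 0],
    [0.2, 0.1, 2.7, 0]
  ]
}}

```text
clock: 23.05
ee_pos: [0.4616, -0.3483, 0.0159]
ee_rot: [-0.334, 0.943, 0.0, -0.0]
ft_force: [-2.6, 3.7, 8.4]
grip_width: 0.0133
grip_force: 40.0
```

Contact at z = 0.0159 m matches the grasp height of 0.0119 m plus the 4 mm floor. Release.

>>> {"fn": "step_arm", "kwargs": {
  "series": [
    [0, 0, 0, 0],
    [0, 0, 0, 0],
    [0, 0, 0, 0],
    [0, 0, 0, 0],
    [0, 0, 0, 0]
  ],
  "hand": 0.4
}}

```text
clock: 23.47
ee_pos: [0.4621, -0.3484, 0.0147]
ee_rot: [-0.334, 0.943, 0.0, -0.0]
ft_force: [-0.8, -0.1, -0.3]
grip_width: 0.0258
grip_force: 0.0
```

>>> {"fn": "step_arm", "kwargs": {
  "series": [
    [0, 0, -1, 0],
    [0, 0, -3, 0],
    [0, 0, -7, 0],
    [0, 0, -11, 0],
    [0, 0, -14, 0],
    [10, 25, -16, 0],
    [10, 25, -16, 0],
    [10, 25, -16, 0],
    [10, 25, -16, 0],
    [10, 25, -16, 0]
  ]
}}

```text
clock: 24.3
ee_pos: [0.2789, -0.2463, 0.1708]
ee_rot: [-0.334, 0.943, -0.0, 0.0]
ft_force: [0.7, -0.1, 1.3]
grip_width: 0.0256
grip_force: 0.0
```

>>> {"fn": "step_arm", "kwargs": {
  "series": [
    [0, 10, 0, 0],
    [0, 10, 0, 0],
    [0, 10, 0, 0],
    [0, 10, 0, 0],
    [0, 10, 0, 0]
  ]
}}

```text
clock: 24.72
ee_pos: [0.2179, -0.169, 0.1713]
ee_rot: [-0.335, 0.942, -0.001, 0.002]
ft_force: [0.8, -0.5, 0.0]
grip_width: 0.0254
grip_force: 0.0
```

```bash
python3 - <<'E'
from h import *
print(np.round(get_obs()["ee_pos"],3))
for cn in("top","scene"):
  c=camera(cn)
  for t in["clip_left_a","clip_right_a","objective","eyepiece","oil_bottle","filter_mount"]:
    print(cn,t,[(round(r["score"],2),*np.round(ray(c,r["xy"],.007)[:2],3),np.round(np.mean(c["frame"][r["region"]],0)).astype(int).tolist(),int(r["region"].sum())) for r in cut_out(cn,t)])
c=camera("top")
# predicted clip poses: white-on-white, so compare clip template with darker pixels
g=c["frame"].astype(float).mean(2)
def pose(k,th,s):
    return np.array(k)-np.array([[np.cos(th),-np.sin(th)],[np.sin(th),np.cos(th)]])@[-.028,-.007*s]
for n,k,d,s,C in[("L1",(.4705,-.2695),219,1,(.4665,-.309)),("L2",(.4616,-.3483),39,1,(.4665,-.309)),("R1",(.574,.322),193.6,-1,0),("R2",(.5837,.2716),193.6,-1,0)]:
    th=np.radians(d);o=pose(k,th,s);p=proj(c,[*o,0]).astype(int);roi=(p[0]-35,p[1]-35,70,70)
    sub=g[p[1]-35:p[1]+35,p[0]-35:p[0]+35]
    def f(dx,dy,da):
        m=clip_mask(c,o[0]+dx,o[1]+dy,th+da,s,.004,4,roi);u=cv2.resize(sub,None,fx=4,fy=4)
        ring=cv2.dilate(m.astype(np.uint8),np.ones((25,25)))>0
        return u[ring&~m].mean()-u[m].mean()
    b=max(((f(x,y,a),x,y,a) for x in np.arange(-.008,.009,.002) for y in np.arange(-.008,.009,.002) for a in(-.2,-.1,0,.1,.2)))
    print(n,"origin pred",o.round(3),"fit contrast,dx,dy,da",np.round(b,3),"at0",round(f(0,0,0),1))
E
```

```text
[ 0.218 -0.169  0.171]
top clip_left_a [(0.81, np.float64(0.45), np.float64(-0.28), [206, 199, 205], 253), (0.64, np.float64(0.34), np.float64(0.092), [131, 56, 168], 268), (0.61, np.float64(0.486), np.float64(-0.326), [206, 199, 205], 243), (0.6, np.float64(0.376), np.float64(-0.026), [13, 185, 181], 184)]
top clip_right_a [(0.81, np.float64(0.748), np.float64(0.264), [203, 28, 24], 213), (0.79, np.float64(0.554), np.float64(0.263), [212, 206, 210], 258), (0.52, np.float64(0.546), np.float64(0.323), [217, 211, 213], 334), (0.48, np.float64(0.338), np.float64(0.208), [42, 158, 64], 262)]
top objective [(0.62, np.float64(0.667), np.float64(-0.113), [128, 124, 131], 100)]
top eyepiece [(0.58, np.float64(0.683), np.float64(-0.013), [81, 87, 87], 238)]
top oil_bottle [(0.7, np.float64(0.473), np.float64(-0.011), [84, 52, 32], 195), (0.31, np.float64(0.458), np.float64(-0.312), [223, 217, 211], 4555)]
top filter_mount [(0.91, np.float64(0.571), np.float64(-0.08), [230, 234, 235], 322), (0.28, np.float64(0.557), np.float64(0.257), [210, 204, 210], 151)]
scene clip_left_a [(0.69, np.float64
[... 588 characters left out ...]
loat64(-0.1), [110, 112, 119], 138)]
scene eyepiece [(0.59, np.float64(0.661), np.float64(0.015), [75, 80, 81], 269)]
scene oil_bottle [(0.72, np.float64(0.461), np.float64(0.008), [99, 84, 74], 230)]
scene filter_mount [(0.56, np.float64(0.573), np.float64(-0.07), [197, 209, 211], 226)]
L1 origin pred [ 0.453 -0.293] fit contrast,dx,dy,da [33.804  0.     0.     0.   ] at0 33.8
L2 origin pred [ 0.479 -0.325] fit contrast,dx,dy,da [3.31e+01 0.00e+00 2.00e-03 0.00e+00] at0 30.8
R1 origin pred [0.545 0.322] fit contrast,dx,dy,da [ 3.9146e+01 -2.0000e-03 -4.0000e-03  0.0000e+00] at0 23.0
R2 origin pred [0.555 0.272] fit contrast,dx,dy,da [ 3.8131e+01 -2.0000e-03 -6.0000e-03  0.0000e+00] at0 20.2
```

All four fits match the planned poses to within a few mm, lie in their dishes without overlap, and the other parts haven't moved. Handing in.

```bash
python3 -c "
from station import *
print(close_job())"
```

```text
the job is handed in; nothing more can be done
None
```

The job is handed in, verdict not shown: by the final camera fits, both left-hand clips lie flat in the round dish and both right-hand clips in the oblong tray, none overlapping and the other parts unmoved, done in about 25 s of the 109 s, though I viewed 15 pictures against the limit of 14.

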